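# Slide the amber slip off the lane plate and lay it on the cutting rest

### The job

Slide the amber-orange slip along its lane until about a third of its length sticks out past the edge of the blue plate that faces the cutting rest, still lying flat. Then take it by the overhanging end, lift it clear of the plate and lay it flat on the narrow steel bar of the cutting rest, centred and lengthwise along the bar, and let go. Leave the white slip where it lies.

Things in the scene. Friction and masses are not known exactly. Their poses are not given: they have to be found in the camera images.
- amber_center (a point): Centre (half-way up) of the loose amber-orange resin slip to be moved: 54 mm wide (its x), 120 mm long (its y), 5 mm thick (z up), about 60 g. It starts flat in either lane of the plate, its length along the lane, its near end 15 to 35 mm in from the open edge; it slides when its inner end is pushed.
- white_center (a point): Centre of the other slip, bone white, same size, lying the same way in the other lane. It stays where it is.
- rack_edge (a point): Middle of the fixed blue plate's open edge (the end towards the cutting rest), on its top face, 50 mm up. x along it, y inward along the lanes, z up. Plate 156 x 190 x 12 mm (y 0 to 190); its foot starts 65 mm in, leaving fingers room. Metal strips level with the slips' tops bound two lanes 60 mm wide, centre lines x = -36 and 36, open at both ends, 35 mm or more bare behind a slip.
- rest_top (a point): Middle of the top face of the fixed cutting rest, 50 mm above the work surface: a steel bar 32 mm wide (x), 110 mm long (y), 20 mm high, z up, on a blue pedestal with a base 80 x 100 mm, 8 mm high. The bar is narrower than the slip, so fingers holding the slip's long sides pass beside it.

How it is judged:
On the way, in this order (a step that is already met when the one before it is completed fails the run):
1. the amber slip lies flat on the plate and sticks out at least 25 mm past the open edge (y of amber_center in the frame of rack_edge between -0.005 and 0.035 m and z of amber_center in the frame of rack_edge between -0.001 and 0.006 m and angle between amber_center's own z axis and vertical below 0.08 rad), for 0.2 s.
2. the amber slip is lifted at least 10 mm clear of the plate (z of amber_center in the frame of rack_edge above 0.0125 m), for 0.1 s.
At the end, for the whole second after the job is handed in: The amber slip lies flat (within about 4.5 degrees), released, on the bar of the cutting rest, its centre within 13 mm across and 20 mm along the bar of the bar's middle, its length within 11 degrees of the bar's; the white slip is within 15 mm of where it started (x of amber_center in the frame of rest_top between -0.013 and 0.013 m and y of amber_center in the frame of rest_top between -0.02 and 0.02 m and z of amber_center in the frame of rest_top between 0 and 0.006 m and angle between the y axis of amber_center and the y axis of rest_top, either way round below 0.2 rad and angle between amber_center's own z axis and vertical below 0.08 rad and distance of amber_center from where it was at the start of the episode above 0.05 m and distance of white_center from where it was at the start of the episode below 0.015 m); the robot touches nothing.
It fails at once if the white slip is moved more than 15 mm (distance of white_center from where it was at the start of the episode above 0.015 m).
It also fails if it takes over 48 s, if anything falls off the work surface, if the arm or the gripper's body presses on something with over 40 N, if the wrist force passes 120 N, or if a joint passes its speed limit or range.

### The arm

A 7-joint arm with a two-finger parallel gripper is mounted at the origin on the work surface. World frame = base frame: x ahead of the robot, y to its left, z up, the work surface at z = 0. Lengths are in m, angles in rad, forces in N, time in s.
With the tool pointing down it reaches from about 0.425 to 0.875 m from the base axis. Payload 4.7 kg.
Tool frame: the origin (TCP) lies at the very end of the fingers, on their centre line; the grasp point (between the pads) lies 19 mm behind it; z points along the fingers, y is the direction in which the jaws open and shut (so a half turn about z gives the same grasp; the last joint's range is limited). The gripper opens to 87 mm and grips with 3 to 60 N. Pads are 19 mm wide; open, the fingers measure 117 mm over their backs; the gripper's body (75 mm by 190 mm) begins 51 mm behind the grasp point.
Start: joints at [-1.132, 0.321, -0.07, 1.45, 0.023, 1.371, -0.057], TCP at [0.268, 0.592, 0.223] pointing down, gripper open.
Joint ranges: [-2.86, 2.86], [-0.3, 2.09], [-1.38, 1.24], [0.06, 2.45], [-1.56, 4.7], [0.09, 2.05], [-2.69, 2.69]. Speed limits (rad/s): [2.57, 2.57, 3.14, 3.14, 3.14, 3.14, 3.14].

### API

Orientations are given as a unit quaternion [w, x, y, z].
In Python, from cell import robot gives the robot as it stands.
- The arm moves only by the tool step_arm, never from a script. Its argument "series" is a list of rows, each a list of 5 numbers: the gripper command: -1 is shut, 1 is fully open, values between are in proportion, then the shift along the tool's x, y, z in cm, then the turn about the tool's z in degrees. In form: [[jaw, tx, ty, tz, yaw], ...]. A call has 1 to 8 rows; each row is the pose to reach, as a shift and turn from the pose commanded when the call began, along the tool's axes at that moment; what a row does not reach only later rows make up. A row lasts 1/8 s, in which the tool goes at most 62.5 mm and 10.7 degrees, less where a joint would pass 70% of its speed; a pose out of reach is approached as far as the arm can. A call with a gripper value outside its range is refused whole. The fingers move at their own pace and stop on an object; "newtons" is the grip in N (left out, the last holds). Time passes only in rows, so rows that repeat a pose let the fingers close. It gives the time, the measured TCP pose, the force and the opening at its end, in the units of the state.
- robot.read_state(): the state, without advancing time (a new reading comes with each control period).
- robot.grab_frame(name): name is "scene" or "top"; returns a dict with "frame" (400x640x3 uint8, blue, green, red), "fx", "fy", "cx", "cy" (pixels), "rvec" (rotation vector, rad) and "tvec" (3), from world to camera coordinates, as OpenCV has them. Camera axes: x right, y down, z forward; pixel columns grow to the right and rows downward; lengths in m; the calibration is good to about 2 mm. A picture is of the moment at which its call begins. There is no depth.
- robot.close_job(): hands the job in, once; it reports no verdict.
The state is a dict: "t": time; "q": joint angles; "dq": joint speeds; "joint_efforts": joint torques, N m; "tool_pos": TCP position; "tcp_rot": TCP orientation; "wrist_force": force on the tool from outside, world axes, zero at the start; "moment": the same for the moment, N m; "grip_width": finger opening in m.
Only numpy, scipy, OpenCV 4.12 (cv2) and the standard library are available. Lean on these libraries where they do the work, as an engineer would, in place of code of your own. Each camera call takes 0.05 s, during which the arm holds its last target.

## Working session

There is one attempt and no reset: what is moved stays moved. The work goes in short steps, Python scripts to look and compute and a tool call to move; the robot and the scene stay as the last step left them, time stands still between calls to the robot, and variables do not carry over. Pictures are saved under pics/ and viewed, and the job is handed in when it is done.

Besides the shell and the picture viewer there is one more tool, called after "Call:" as name(argument=value, ...), one argument or row to a line, values as JSON. step_arm: Moves the arm, as the interface text tells. Its arguments: {"type":"object","properties":{"series":{"type":"array","items":{"type":"array","items":{"type":"number"}}},"newtons":{"type":"number"}},"required":["series"]}

```bash
mkdir -p pics; ls; python3 - <<'E'
from cell import robot
import cv2,json
s=robot.read_state();print(s)
for n in("scene","top"):
    f=robot.grab_frame(n);cv2.imwrite(f"pics/{n}0.png",f["frame"])
    import numpy as np
    np.savez(f"{n}0.npz",**f);print({k:f[k] for k in f if k!="frame"})
E
```

```text
pics
{'t': 0.0, 'q': array([-1.13190701,  0.32182419, -0.07006232,  1.45166037,  0.02262297,
        1.37077739, -0.05692392]), 'dq': array([-3.98927557e-06,  1.48815279e-04, -9.71268804e-04,  1.89549360e-03,
       -2.36945879e-04, -2.55146674e-03,  3.86883376e-04]), 'joint_efforts': array([-2.95898972e-04, -4.91288209e+01, -4.04089931e-01, -3.12533927e+01,
       -6.40748860e-02,  4.35632200e-02,  1.49875959e-04]), 'tool_pos': array([0.26772665, 0.59171003, 0.2214679 ]), 'tcp_rot': array([-1.36327222e-04,  2.10806315e-01,  9.77527397e-01, -9.31512134e-04]), 'wrist_force': array([-0.06868697, -0.1319436 ,  0.1128168 ]), 'moment': array([-0.07294237,  0.00130706,  0.04987638]), 'grip_width': 0.0873741432429722}
{'fx': 477.83218816395583, 'fy': 477.83218816395583, 'cx': 311.5028846156585, 'cy': 186.9293713287851, 'rvec': array([ 1.32239391,  2.30994932, -0.82010355]), 'tvec': array([ 0.3289068 , -0.28186439,  1.39461336])}
{'fx': 381.11536595699454, 'fy': 381.11536595699454, 'cx': 315.0856668096546, 'cy': 202.19982818941145, 'rvec': array([-2.20109571,  2.23782828, -0.10268032]), 'tvec': array([-0.07397778,  0.53736261,  0.74236926])}
```

View pics/scene0.png

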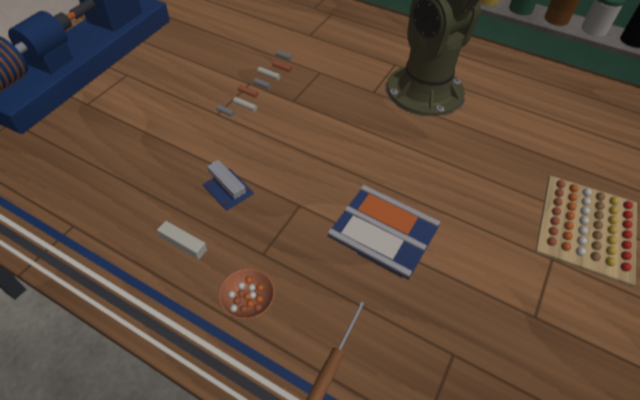

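View pics/top0.png

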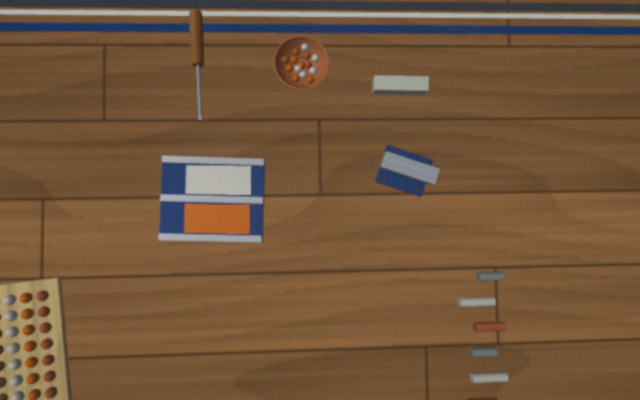

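The scene view shows the plate around (385,230), with amber in the upper lane and white in the lower one. The rest is at about (228,183). In the top view amber is at (217,219), white at (218,180), and the bar at (410,167). Next I'll measure these.

```bash
cat > h.py <<'E'
import numpy as np,cv2
def load(n): return dict(np.load(n))
def back(f,uv,z):
    R=cv2.Rodrigues(f["rvec"])[0];t=f["tvec"];c=-R.T@t
    uv=np.atleast_2d(uv).astype(float)
    d=np.c_[(uv[:,0]-f["cx"])/f["fx"],(uv[:,1]-f["cy"])/f["fy"],np.ones(len(uv))]@R
    return c+d*((z-c[2])/d[:,2])[:,None]
def proj(f,P):
    K=np.array([[f["fx"],0,f["cx"]],[0,f["fy"],f["cy"]],[0,0,1.]])
    return cv2.projectPoints(np.atleast_2d(P).astype(float),f["rvec"],f["tvec"],K,None)[0][:,0]
def rect(f,mask,z):
    n,l,st,_=cv2.connectedComponentsWithStats(mask.astype(np.uint8))
    k=1+np.argmax(st[1:,4]); ys,xs=np.nonzero(l==k)
    W=back(f,np.c_[xs,ys],z)[:,:2]*1000
    r=cv2.minAreaRect(W.astype(np.float32)); return r,cv2.boxPoints(r)
def amber(f):
    h=cv2.cvtColor(f["frame"],cv2.COLOR_BGR2HSV);return (h[...,0]>4)&(h[...,0]<16)&(h[...,1]>200)&(h[...,2]>140)
E
python3 - <<'E'
from h import *
for n in("scene","top"):
    f=load(n+"0.npz");R=cv2.Rodrigues(f["rvec"])[0];print(n,"cam",-R.T@f["tvec"],"tcp px",proj(f,[.268,.592,.223]))
    box=(150,110,440,290) 
    h=cv2.cvtColor(f["frame"],cv2.COLOR_BGR2HSV);m=amber(f)
    a=np.zeros_like(m)
    if n=="top": a[150:250,150:275]=1
    else: a[180:280,325:445]=1
    print("amber",rect(f,m&a,.055))
    w=(h[...,1]<45)&(h[...,2]>130)&a
    b=np.zeros_like(m)
    print("hsv white",h[180,218] if n=="top" else h[237,372],"strip",h[199,212] if n=="top" else h[205,362])
    bl=(h[...,0]>105)&(h[...,0]<125)&(h[...,1]>120)&a
    print("blueplate",rect(f,(bl|w|(m&a)|((h[...,1]<90)&a)),.055))
    c=np.zeros_like(m)
    if n=="top": c[140:200,370:445]=1
    else: c[155:212,198:257]=1
    g=(h[...,1]<90)&(h[...,2]>100)&c
    print("bar",rect(f,g,.05))
    y0,y1,x0,x1=(130,250,150,450) if n=="top" else (140,290,190,450)
    cv2.imwrite(f"pics/{n}0c.png",cv2.resize(f["frame"][y0:y1,x0:x1],None,fx=2.6,fy=2.6,interpolation=cv2.INTER_CUBIC))
E
```

```text
scene cam [1.13193998 0.25545741 0.88658165] tcp px [[693.00301655 179.76450351]]Traceback (most recent call last):
  File "<stdin>", line 9, in <module>
  File "h.py", line 13, in rect
    k=1+np.argmax(st[1:,4]); ys,xs=np.nonzero(l==k)
        ~~~~~~~~~^^^^^^^^^^
    return _wrapfunc(a, 'argmax', axis=axis, out=out, **kwds)
    return bound(*args, **kwds)
ValueError: attempt to get argmax of an empty sequence
```

```bash
ls pics
```

```text
scene0.png
top0.png
```

```bash
python3 - <<'E'
from h import *
for n,P in(("scene",dict(amber=(215,385),white=(237,372),strip=(222,400),blue=(230,415),blue2=(222,350),bar=(180,225),wood=(250,300),ped=(195,215))),("top",dict(amber=(219,217),white=(180,218),strip=(199,212),blue=(180,256),bar=(167,410),wood=(230,300)))):
    f=load(n+"0.npz");h=cv2.cvtColor(f["frame"],cv2.COLOR_BGR2HSV)
    for k,p in P.items(): print(n,k,h[p])
    y0,y1,x0,x1=(130,250,150,450) if n=="top" else (140,290,190,450)
    cv2.imwrite(f"pics/{n}0c.png",cv2.resize(f["frame"][y0:y1,x0:x1],None,fx=2.6,fy=2.6,interpolation=cv2.INTER_CUBIC))
E
```

```text
scene amber [ 10 177 148]
scene white [ 15  19 158]
scene strip [ 10 176 149]
scene blue [112 129  85]
scene blue2 [ 15  19 157]
scene bar [125  12 130]
scene wood [ 13 124  99]
scene ped [112 132  83]
top amber [ 12 194 181]
top white [ 24  14 180]
top strip [115   9 169]
top blue [110 146 103]
top bar [110  21 149]
top wood [ 14 143 125]
```

View pics/top0c.png

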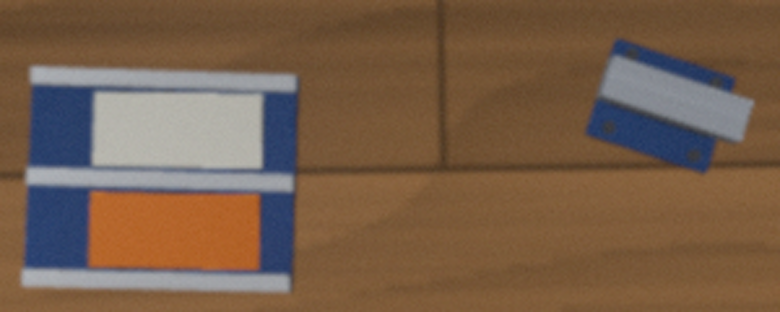

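View pics/scene0c.png

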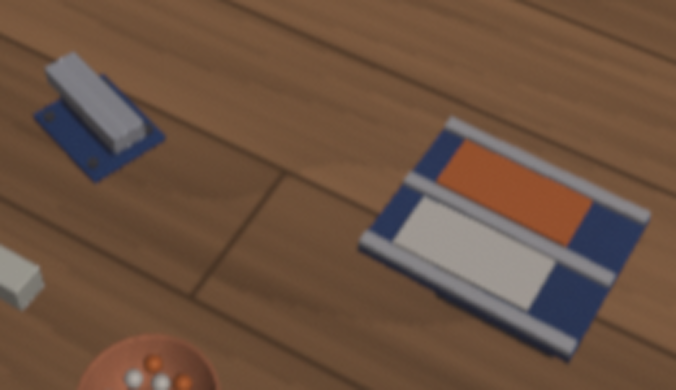

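The crops show the whole plate, with its open edge on the side facing the rest, and the rest turned about 15–20° relative to the lanes. I'll fit rectangles.

```bash
sed -i 's/h\[...,1\]>200)&(h\[...,2\]>140/h[...,1]>160)\&(h[...,2]>125/' h.py; cat > m.py <<'E'
from h import *
def run(n,f):
    h=cv2.cvtColor(f["frame"],cv2.COLOR_BGR2HSV);m=amber(f)
    a=np.zeros_like(m);c=a.copy()
    if n=="top": a[150:250,150:275]=1;c[140:200,370:445]=1
    else: a[180:280,325:445]=1;c[155:212,198:257]=1
    bl=(h[...,0]>100)&(h[...,0]<130)&(h[...,1]>60)
    out={}
    out["amber"]=rect(f,m&a,.055)
    w=(h[...,1]<60)&(h[...,2]>110)
    wh=w&a&(h[...,0]<60)&(h[...,1]>8)
    out["white"]=rect(f,cv2.morphologyEx(wh.astype(np.uint8),cv2.MORPH_OPEN,np.ones((5,5))),.055)
    out["plate"]=rect(f,cv2.morphologyEx(((bl|w|m)&a).astype(np.uint8),cv2.MORPH_CLOSE,np.ones((3,3))),.055)
    out["bar"]=rect(f,w&c,.05)
    return out
if __name__=="__main__":
  np.set_printoptions(precision=1,suppress=True)
  for n in("scene","top"):
    for k,(r,b) in run(n,load(n+"0.npz")).items(): print(n,k,np.round(r[0],1),np.round(r[1],1),round(r[2],1),b.tolist())
E
python3 m.py
```

```text
scene amber [505.6 101.3] [116.5  50.5] 87.6 [[477.8782958984375, 44.136783599853516], [528.349853515625, 42.01576614379883], [533.2431640625, 158.4567413330078], [482.7716064453125, 160.5777587890625]]
scene white [577.5  98.5] [117.2  58.5] 88.1 [[546.2713623046875, 40.86538314819336], [604.7298583984375, 38.8886833190918], [608.691162109375, 156.03952026367188], [550.232666015625, 158.01622009277344]]
scene plate [544.7 111.1] [189.5 164.3] 87.5 [[458.4411926269531, 20.00373077392578], [622.6276245117188, 12.831062316894531], [630.9002685546875, 202.19552612304688], [466.71380615234375, 209.36819458007812]]
scene bar [ 596.8 -264.7] [112.9  30.1] 71.0 [[564.1231079101562, -313.220458984375], [592.5397338867188, -323.02606201171875], [629.3818969726562, -216.25726318359375], [600.9652709960938, -206.45166015625]]
top amber [507.1 101.6] [117.5  51.4] 88.1 [[479.46258544921875, 43.69791793823242], [530.8621215820312, 42.0062370300293], [534.7274780273438, 159.45188903808594], [483.32794189453125, 161.14356994628906]]
top white [579.3  99. ] [114.5  50.4] 89.2 [[553.2885131835938, 42.08976745605469], [603.6787719726562, 41.36643981933594], [605.3220825195312, 155.84730529785156], [554.9318237304688, 156.5706329345703]]
top plate [544.2 111.8] [190.6 157.7] 87.6 [[461.43890380859375, 19.83112335205078], [619.0089111328125, 13.263481140136719], [626.9451293945312, 203.66909790039062], [469.3751220703125, 210.23675537109375]]
top bar [ 599.  -264.9] [111.7  32.6] 70.9 [[565.3167114257812, -312.34814453125], [596.1563110351562, -323.01885986328125], [632.6712036132812, -217.48663330078125], [601.8316040039062, -206.81591796875]]
```

```bash
cat > g.py <<'E'
from h import *
from scipy.spatial.transform import Rotation as Ro
th=np.radians(87.6)
yl=np.array([np.cos(th),np.sin(th)]);xl=np.array([np.sin(th),-np.cos(th)])
E0=np.array([.5443,.1115])-.095*yl
def L(x,y): return E0+x*xl+y*yl
def loc(p): d=np.asarray(p)[:2]-E0; return np.array([d@xl,d@yl])*1000
def st():
    from cell import robot
    return robot.read_state()
def go(s,xy,z,ang):
    w,x,y,zz=s["tcp_rot"];R=Ro.from_quat([x,y,zz,w]).as_matrix()
    d=np.array([*xy,z])-s["tool_pos"]
    a=np.degrees(np.arctan2(R[1,1],R[0,1]))
    yaw=(a-ang+90)%180-90
    print("t",s["t"],"tcp",np.round(s["tool_pos"]*1000,1),"ang",round(a,2),"down",np.round(R[:,2],4),"-> cm",np.round(R.T@d*100,2),"yaw",round(yaw,2))
    print("F",np.round(s["wrist_force"],1),"w",s["grip_width"],"loc",loc(s["tool_pos"]).round(1))
E
python3 - <<'E'
from g import *
s=st()
print(loc([.5064,.1014]),loc([.578,.0988]))
go(s,L(-.0365,.168),.12,-2.4)
E
```

```text
[-37.44381116  83.32177214] [34.20226018 83.72234959]
t 0.1 tcp [267.7 591.8 221.6] ang 65.66 down [-6.0e-04 -1.6e-03 -1.0e+00] -> cm [-38.88 -26.94  10.21] yaw 68.06
F [-0.1  0.5 -1.1] w 0.08707084893452714 loc [-296.5  563.3]
```

Call:
step_arm(
  series=[
    [-1,-4.9,-3.4,0,8.5],
    [-1,-9.8,-6.8,0,17],
    [-1,-14.6,-10.1,0,25.5],
    [-1,-19.5,-13.5,0,34],
    [-1,-24.3,-16.9,0,42.5],
    [-1,-29.2,-20.3,2,51],
    [-1,-34,-23.6,5,59.5],
    [-1,-38.9,-26.9,8,68],
  ],
  newtons=20,
)

```text
t: 1.1
tool_pos: [0.5087, 0.1907, 0.145]
tcp_rot: [-0.0, 0.723, 0.691, 0.0]
wrist_force: [1.1, -0.2, -0.4]
grip_width: 0.0153
```

Call:
step_arm(
  series=[
    [-1,0,0,0,0],
    [-1,0,0,0,0],
    [-1,0,0,0,0],
  ],
)

```text
t: 1.48
tool_pos: [0.5077, 0.1942, 0.1464]
tcp_rot: [-0.0, 0.72, 0.694, 0.001]
wrist_force: [-0.3, -0.2, -0.5]
grip_width: 0.0005
```

```bash
python3 - <<'E'
from g import *
go(st(),L(-.0365,.168),.052,-2.4)
E
```

```text
t 1.475 tcp [507.7 194.2 146.4] ang -2.15 down [ 6.0e-04  1.1e-03 -1.0e+00] -> cm [-0.82  0.34  9.44] yaw 0.25
F [-0.3 -0.2 -0.5] w 0.00045014123569045444 loc [-40.  176.1]
```

Call:
step_arm(
  series=[
    [-1,-0.4,0.2,2,0.2],
    [-1,-0.8,0.35,4,0.2],
    [-1,-0.8,0.35,6,0.2],
    [-1,-0.8,0.35,8,0.2],
    [-1,-0.8,0.35,8,0.2],
    [-1,-0.8,0.35,8,0.2],
  ],
)

```text
t: 2.22
tool_pos: [0.5117, 0.1852, 0.0669]
tcp_rot: [0.0, 0.722, 0.692, 0.001]
wrist_force: [1.1, 0.7, -0.2]
grip_width: 0.0004
```

```bash
python3 - <<'E'
from g import *
go(st(),L(-.0365,.168),.052,-2.4)
from cell import robot
f=robot.grab_frame("top");cv2.imwrite("pics/top1.png",cv2.resize(f["frame"][100:270,120:320],None,fx=3,fy=3))
f=robot.grab_frame("scene");cv2.imwrite("pics/scene1.png",cv2.resize(f["frame"][130:300,320:520],None,fx=3,fy=3))
E
```

```text
t 2.225 tcp [511.7 185.2  66.9] ang -2.45 down [ 1.4e-03  9.0e-04 -1.0e+00] -> cm [ 0.07 -0.09  1.49] yaw -0.05
F [ 1.1  0.7 -0.2] w 0.0003696666774301851 loc [-35.6 167.3]
```

View pics/scene1.png

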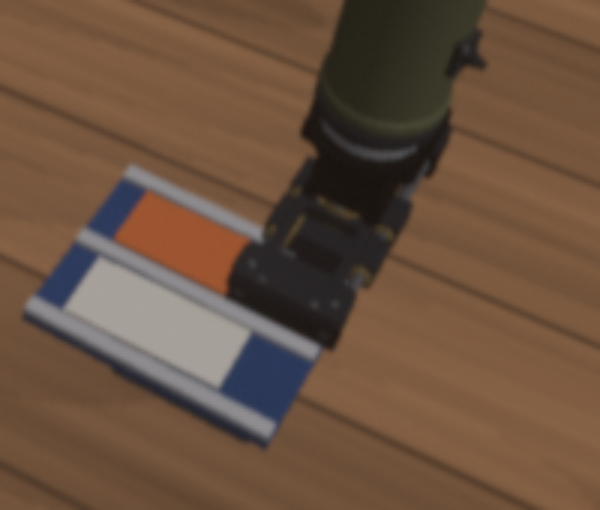

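View pics/top1.png

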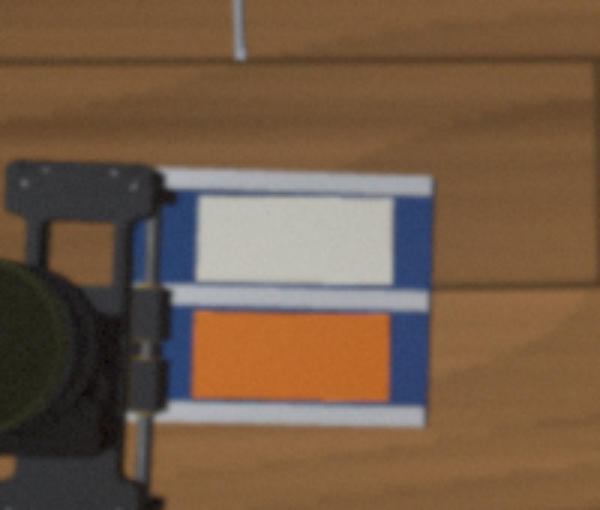

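Both pictures show the shut fingers over the bare lane behind the amber slip, with everything undisturbed. I'll lower and start pushing.

Call:
step_arm(
  series=[
    [-1,0,0,0.7,0],
    [-1,0,0,1.2,0],
    [-1,0,0,1.45,0],
    [-1,0,0,1.45,0],
    [-1,0,0,1.45,0],
  ],
)

```text
t: 2.95
tool_pos: [0.5114, 0.1841, 0.0514]
tcp_rot: [0.0, 0.723, 0.691, 0.0]
wrist_force: [0.4, 0.7, 0.1]
grip_width: 0.0003
```

```bash
python3 - <<'E'
from g import *
go(st(),L(-.0365,.0925),.052,-2.4)
E
```

```text
t 2.95 tcp [511.4 184.1  51.4] ang -2.54 down [ 2.e-04  1.e-04 -1.e+00] -> cm [-7.37 -0.04 -0.06] yaw -0.14
F [0.4 0.7 0.1] w 0.00027093599737366817 loc [-35.9 166.2]
```

Call:
step_arm(
  series=[
    [-1,-0.6,0,0,0],
    [-1,-1.2,0,0,0],
    [-1,-1.8,0,0,0],
    [-1,-2.5,0,0,0],
    [-1,-3.2,0,0,0],
    [-1,-3.9,0,0,0],
    [-1,-4.5,0,0,0],
    [-1,-5.0,0,0,0],
  ],
)

```text
t: 3.95
tool_pos: [0.5092, 0.1339, 0.0514]
tcp_rot: [0.0, 0.723, 0.691, 0.0]
wrist_force: [0.4, 0.9, 0.6]
grip_width: 0.0003
```

```bash
python3 - <<'E'
from g import *
go(st(),L(-.0365,.0925),.052,-2.4)
from cell import robot
f=robot.grab_frame("scene");cv2.imwrite("pics/scene2.png",cv2.resize(f["frame"][130:300,320:520],None,fx=3,fy=3))
f=robot.grab_frame("top");cv2.imwrite("pics/top2.png",cv2.resize(f["frame"][100:270,120:320],None,fx=3,fy=3))
r=amber(f);r[:150]=0;r[250:]=0;r[:,:150]=0;r[:,320:]=0
q,b=rect(f,r,.055);print(q,[loc(p/1000).round(1) for p in b])
E
```

```text
t 3.95 tcp [509.2 133.9  51.4] ang -2.55 down [ 3.e-04  2.e-04 -1.e+00] -> cm [-2.34 -0.04 -0.06] yaw -0.15
F [0.4 0.9 0.6] w 0.0003049621094316334 loc [-36.  115.9]
((504.5105895996094, 61.26310729980469), (117.3777847290039, 54.17548751831055), 86.81423950195312) [array([-65.5, -15.2]), array([-11.4, -15.9]), array([ -9.8, 101.5]), array([-63.9, 102.2])]
```

View pics/top2.png

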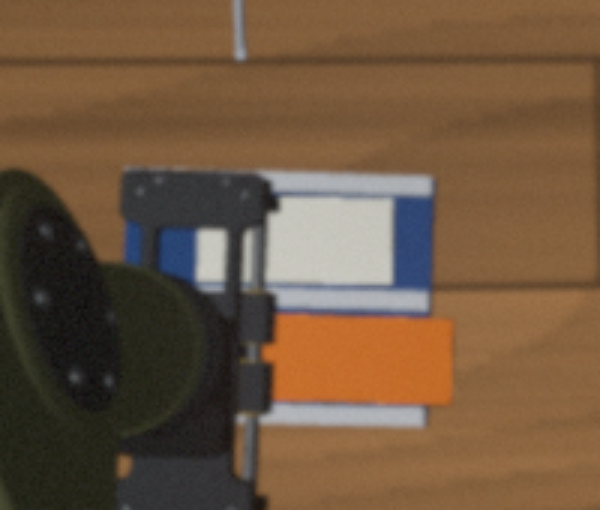

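The slip's outer end is about 16 mm past the edge and still straight. It needs about 24 mm more.

Call:
step_arm(
  series=[
    [-1,-0.4,0,0,0],
    [-1,-0.8,0,0,0],
    [-1,-1.2,0,0,0],
    [-1,-1.6,0,0,0],
    [-1,-1.9,0,0,0],
    [-1,-2.2,0,0,0],
    [-1,-2.3,0,0,0],
    [-1,-2.3,0,0,0],
  ],
)

```text
t: 5.05
tool_pos: [0.508, 0.1111, 0.0513]
tcp_rot: [0.0, 0.723, 0.691, -0.0]
wrist_force: [0.3, -0.1, 0.9]
grip_width: 0.0005
```

```bash
python3 - <<'E'
from g import *
go(st(),L(-.0365,.0925),.052,-2.4)
from cell import robot
f=robot.grab_frame("top");cv2.imwrite("pics/top3.png",cv2.resize(f["frame"][100:270,120:320],None,fx=3,fy=3))
r=amber(f);r[:150]=0;r[250:]=0;r[:,:150]=0;r[:,320:]=0
q,b=rect(f,r,.055);print(q,[loc(p/1000).round(1) for p in b])
E
```

```text
t 5.05 tcp [508.  111.1  51.3] ang -2.54 down [-0.e+00 -1.e-04 -1.e+00] -> cm [-0.06 -0.03 -0.07] yaw -0.14
F [ 0.3 -0.1  0.9] w 0.0004600484998031925 loc [-36.2  93.1]
((502.1291198730469, 36.9429931640625), (114.48050689697266, 54.036380767822266), 88.88400268554688) [array([-64.7, -39.1]), array([-10.7, -37.9]), array([-13.3,  76.6]), array([-67.3,  75.4])]
```

View pics/top3.png

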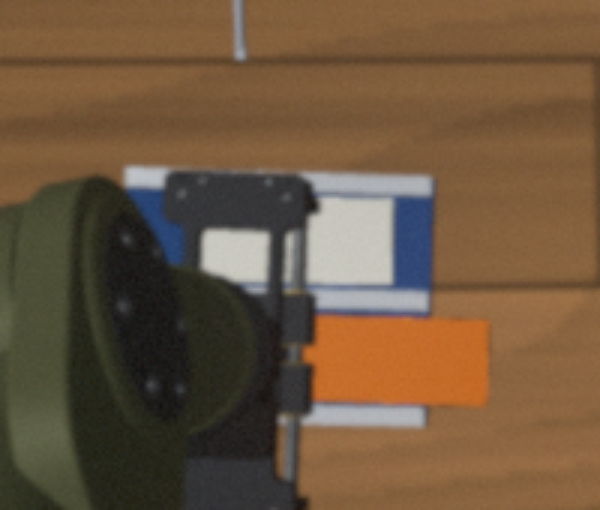

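The slip is out about 39.5 mm (a third), flat and straight. Next I back off, raise, and take a position above the overhang.

Call:
step_arm(
  series=[
    [-1,0.6,0,0,0],
    [-1,0.8,0,-1,0],
    [-1,0.8,0,-4,0],
    [-1,0.8,0,-8,0],
    [0.5,-2,0,-8,0],
    [1,-6,0,-8,0],
    [1,-9.5,0,-8,0],
    [1,-11.1,0,-8,0],
  ],
)

```text
t: 6.1
tool_pos: [0.5033, -0.0015, 0.1321]
tcp_rot: [0.0, 0.723, 0.69, 0.0]
wrist_force: [0.2, 0.7, -0.4]
grip_width: 0.0326
```

Call:
step_arm(
  series=[
    [1,0,0,0,0],
    [1,0,0,0,0],
    [1,0,0,0,0],
  ],
)

```text
t: 6.48
tool_pos: [0.5032, 0.0019, 0.1312]
tcp_rot: [-0.0, 0.722, 0.692, 0.0]
wrist_force: [-0.0, 0.1, 0.7]
grip_width: 0.0623
```

```bash
python3 - <<'E'
from g import *
from cell import robot
f=robot.grab_frame("scene");cv2.imwrite("pics/scene4.png",cv2.resize(f["frame"][100:300,260:500],None,fx=3,fy=3))
r=amber(f);r[:180]=0;r[280:]=0;r[:,:310]=0;r[:,450:]=0
q,b=rect(f,r,.055);print(q,[loc(p/1000).round(1) for p in b])
go(st(),L(-.038,-.018),.0365,-2.4)
E
```

```text
((501.346923828125, 39.4262809753418), (117.941650390625, 53.57978820800781), 87.73785400390625) [array([-66.5, -37.8]), array([-13. , -37.7]), array([-13.2,  80.2]), array([-66.8,  80.1])]
t 6.525 tcp [503.2   1.6 131.2] ang -2.41 down [-1.e-04  1.e-04 -1.e+00] -> cm [-0.15 -0.15  9.47] yaw -0.01
F [-0.6 -0.7  0.9] w 0.06664201848661808 loc [-36.4 -16.5]
```

View pics/scene4.png

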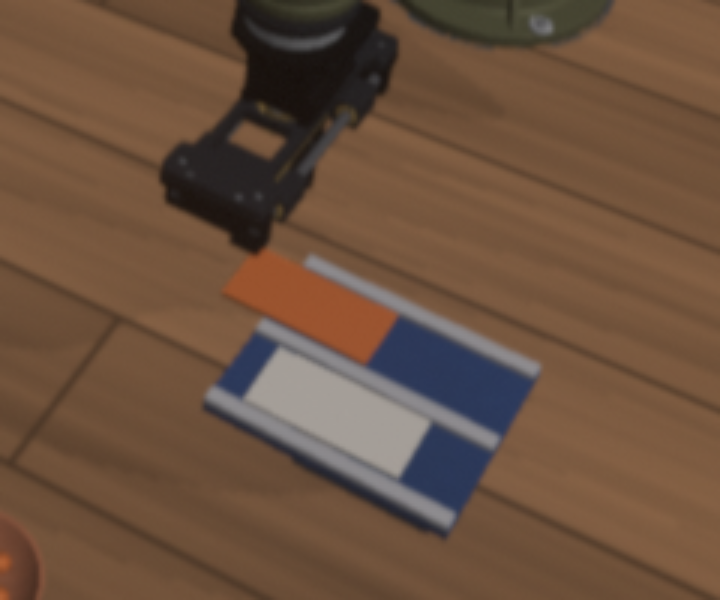

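Slip centre is at y ≈ +21 mm, flat. I'll open fully, descend round the overhang, then grip.

Call:
step_arm(
  series=[
    [1,-0.15,-0.2,0,0],
    [1,-0.15,-0.2,0,0],
    [1,-0.15,-0.2,3,0],
    [1,-0.15,-0.2,5.5,0],
    [1,-0.15,-0.2,7.5,0],
    [1,-0.15,-0.2,9,0],
    [1,-0.15,-0.2,9.7,0],
    [1,-0.15,-0.2,9.7,0],
  ],
)

```text
t: 7.52
tool_pos: [0.501, -0.0011, 0.0342]
tcp_rot: [-0.0, 0.723, 0.691, -0.0]
wrist_force: [0.8, 0.2, -0.9]
grip_width: 0.0871
```

```bash
python3 - <<'E'
from g import *
from cell import robot
f=robot.grab_frame("scene");cv2.imwrite("pics/scene5.png",cv2.resize(f["frame"][130:300,280:480],None,fx=3.5,fy=3.5))
go(st(),L(-.0385,-.018),.0345,-2.4)
E
```

```text
t 7.575 tcp [501.5  -1.1  34.7] ang -2.54 down [ 6.e-04  1.e-04 -1.e+00] -> cm [ 0.13 -0.04  0.02] yaw -0.14
F [-0.1  0.3 -0.5] w 0.08719567823799197 loc [-38.1 -19.3]
```

View pics/scene5.png

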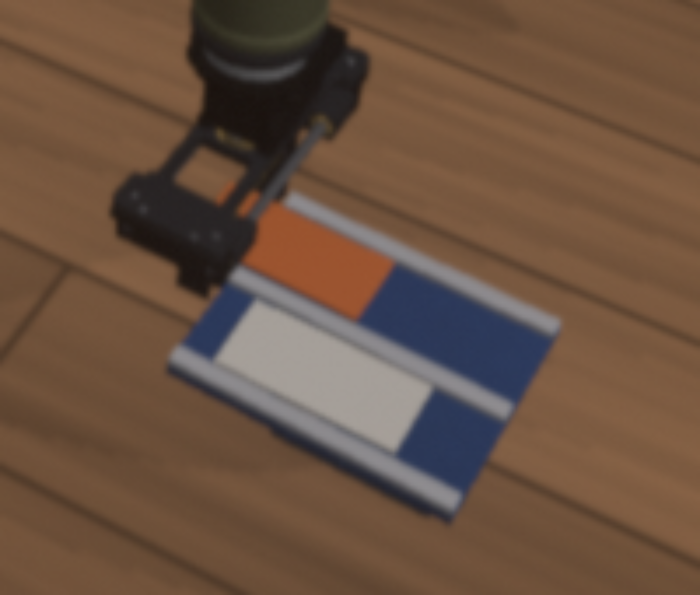

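The fingers straddle the overhang with nothing disturbed. I'll close gradually.

Call:
step_arm(
  series=[
    [0.5,0,0,0,0],
    [0.3,0,0,0,0],
    [-1,0,0,0,0],
    [-1,0,0,0,0],
    [-1,0,0,0,0],
    [-1,0,0,0,0],
    [-1,0,0,0,0],
    [-1,0,0,0,0],
  ],
  newtons=35,
)

```text
t: 8.57
tool_pos: [0.5012, -0.0011, 0.0344]
tcp_rot: [0.0, 0.723, 0.691, 0.0]
wrist_force: [-0.4, -0.1, 2.2]
grip_width: 0.053
```

```bash
python3 - <<'E'
from g import *
go(st(),L(-.0385,-.018),.0345,-2.4)
E
```

```text
t 8.575 tcp [501.2  -1.1  34.4] ang -2.54 down [ 2.e-04  1.e-04 -1.e+00] -> cm [ 0.13 -0.01 -0.01] yaw -0.14
F [-0.4 -0.1  2.2] w 0.05300720589102807 loc [-38.4 -19.3]
```

Gripped at 53 mm. I'll lift slowly.

Call:
step_arm(
  series=[
    [-1,0,0,-0.3,0],
    [-1,0,0,-0.8,0],
    [-1,0,0,-1.6,0],
    [-1,0,0,-2.8,0],
    [-1,0,0,-4.2,0],
    [-1,0,0,-5.6,0],
    [-1,0,0,-6,0],
    [-1,0,0,-6,0],
  ],
)

```text
t: 9.57
tool_pos: [0.5012, -0.001, 0.0947]
tcp_rot: [0.0, 0.723, 0.691, 0.0]
wrist_force: [-0.2, 0.1, -0.7]
grip_width: 0.0533
```

```bash
python3 - <<'E'
from g import *
from cell import robot
f=robot.grab_frame("scene");cv2.imwrite("pics/scene6.png",cv2.resize(f["frame"][130:300,280:480],None,fx=3.5,fy=3.5))
f=robot.grab_frame("top");cv2.imwrite("pics/top6.png",cv2.resize(f["frame"][100:270,140:340],None,fx=3.5,fy=3.5))
s=st()
r=amber(f);r[:150]=0;r[250:]=0;r[:,:150]=0;r[:,340:]=0
q,b=rect(f,r,s["tool_pos"][2]+.0205);print(q,[loc(p/1000).round(1) for p in b])
go(s,L(-.0385,-.018),.0345,-2.4)
E
```

```text
Traceback (most recent call last):
  File "h.py", line 13, in rect
    k=1+np.argmax(st[1:,4]); ys,xs=np.nonzero(l==k)
        ~~~~~~~~~^^^^^^^^^^
ValueError: attempt to get argmax of an empty sequence
```

View pics/scene6.png

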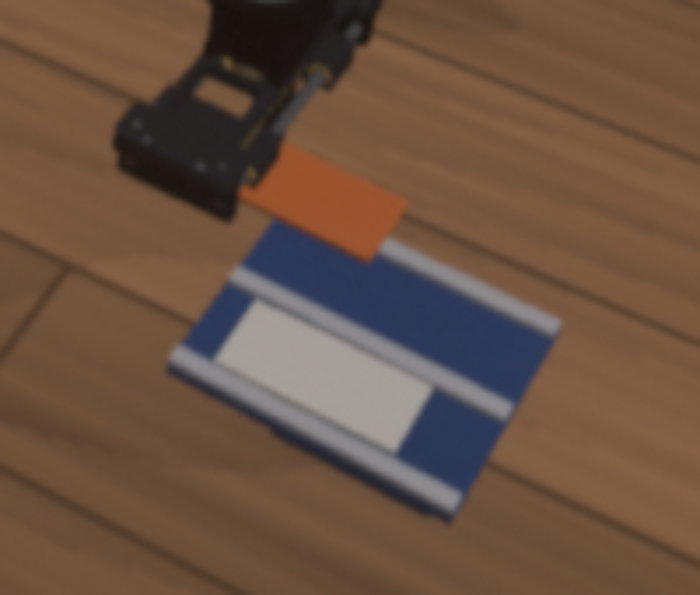

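View pics/top6.png

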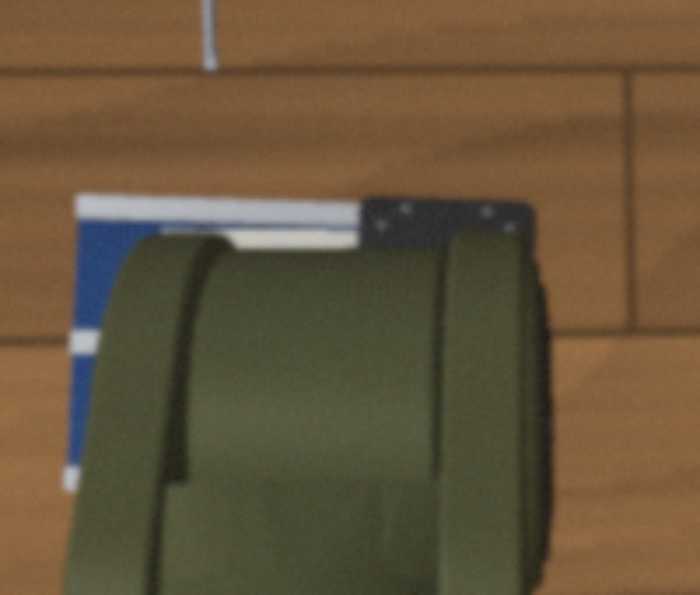

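The scene view shows the slip lifted, white slip unmoved. Checking levelness from the inner corners, crop (408,203) and (374,262).

```bash
python3 - <<'E'
from g import *
f=load("scene0.npz")
c=np.array([[408,203],[374,262]])/3.5+[280,130]
for z in(.105,.110,.1153,.120): print(z,[loc(p).round(1) for p in back(f,c,z)])
s=st()
br=np.array([.598,-.2648]);bd=np.array([np.cos(np.radians(71)),np.sin(np.radians(71))])
off=.0403 # slip centre beyond tool, along inward
tgt=br-bd*off
print("target",tgt)
go(s,tgt,.095,-19)
E
```

```text
0.105 [array([-71.7,  80.7]), array([-19.6,  83.8])]
0.11 [array([-67.5,  81.9]), array([-15.7,  84.9])]
0.1153 [array([-63.1,  83.1]), array([-11.6,  86.1])]
0.12 [array([-59.2,  84.2]), array([-8. , 87.2])]
target [ 0.5848796 -0.3029044]
t 9.675 tcp [500.7  -1.1  93.9] ang -2.54 down [-8.e-04 -1.e-04 -1.e+00] -> cm [-29.78   9.75  -0.11] yaw 16.46
F [-0.2  0.4 -0.3] w 0.05328916477937667 loc [-38.9 -19.3]
```

Call:
step_arm(
  series=[
    [-1,-2,0.6,0,1],
    [-1,-5.5,1.8,0,3],
    [-1,-10,3.3,0,6],
    [-1,-15,4.9,0,8.5],
    [-1,-20,6.5,0,11],
    [-1,-24.5,8,0,13.5],
    [-1,-28,9.2,0,15.5],
    [-1,-29.8,9.75,0,16.5],
  ],
)

```text
t: 10.68
tool_pos: [0.5841, -0.3073, 0.0938]
tcp_rot: [0.0, 0.816, 0.579, -0.001]
wrist_force: [0.5, -0.1, -0.8]
grip_width: 0.0534
```

Call:
step_arm(
  series=[
    [-1,0,0,0,0],
    [-1,0,0,0,0],
    [-1,0,0,0,0],
  ],
)

```text
t: 11.05
tool_pos: [0.5857, -0.301, 0.0943]
tcp_rot: [-0.001, 0.814, 0.581, 0.0]
wrist_force: [-0.3, -0.4, -0.8]
grip_width: 0.0532
```

```bash
python3 - <<'E'
from g import *
from cell import robot
f=robot.grab_frame("scene");cv2.imwrite("pics/scene7.png",cv2.resize(f["frame"][80:250,150:350],None,fx=3.5,fy=3.5))
f=robot.grab_frame("top");cv2.imwrite("pics/top7.png",cv2.resize(f["frame"][90:260,320:520],None,fx=3.5,fy=3.5))
go(st(),[.5849,-.3029],.034,-19)
E
```

```text
t 11.15 tcp [ 585.7 -301.6   94.5] ang -18.92 down [ 5.e-04  9.e-04 -1.e+00] -> cm [-0.15 -0.03  6.05] yaw 0.08
F [ 0.5  0.7 -0.8] w 0.05330018789519139 loc [  58.6 -316. ]
```

View pics/scene7.png

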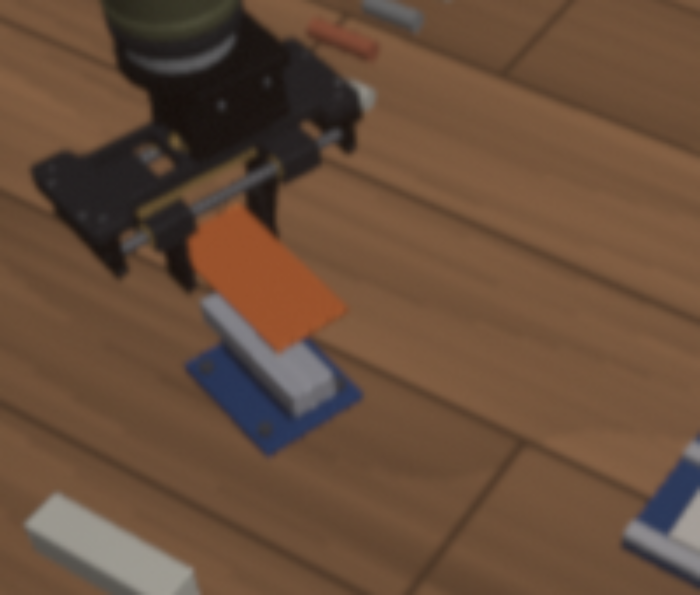

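View pics/top7.png

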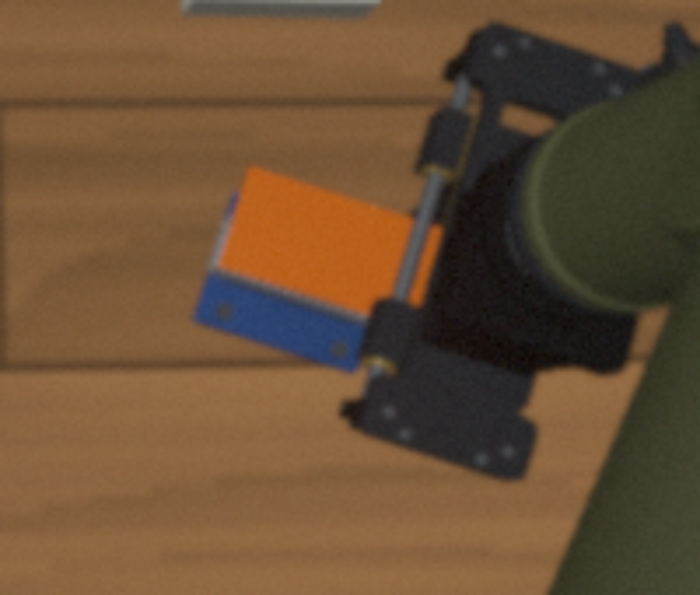

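The slip is held level above the bar. Its inner corners are at (250,167) and (220,265) in the top crop. Checking them in the rest frame.

```bash
python3 - <<'E'
from g import *
br=np.array([.598,-.2648]);a=np.radians(71);by=np.array([np.cos(a),np.sin(a)]);bx=np.array([np.sin(a),-np.cos(a)])
for n,c in(("top",np.array([[250,167],[220,265]])/3.5+[320,90]),("scene",np.array([[347,308],[282,350],[238,207]])/3.5+[150,80])):
  f=load(n+"0.npz")
  for z in (.110,.115):
    for p in back(f,c,z): d=p[:2]-br;print(n,z,np.round([d@bx*1000,d@by*1000],1))
d=st()["tool_pos"][:2]-br;print(d@bx,d@by)
E
```

```text
top 0.11 [26.7 61.9]
top 0.11 [-25.4  61.4]
top 0.115 [25.3 62.7]
top 0.115 [-26.4  62.3]
scene 0.11 [-29.5  60.2]
scene 0.11 [21.1 62.7]
scene 0.11 [-27.6 -57.4]
scene 0.115 [-27.1  64.1]
scene 0.115 [23.1 66.5]
scene 0.115 [-25.2 -52.8]
0.00031520701751281544 -0.03881608478459186
```

Well aligned. Now I lower to the same tool height as at the pick.

Call:
step_arm(
  series=[
    [-1,-0.15,0,1.5,0],
    [-1,-0.15,0,3,0],
    [-1,-0.15,0,4.2,0],
    [-1,-0.15,0,5,0],
    [-1,-0.15,0,5.5,0],
    [-1,-0.15,0,5.8,0],
    [-1,-0.15,0,5.95,0],
    [-1,-0.15,0,5.95,0],
  ],
)

```text
t: 12.15
tool_pos: [0.585, -0.3046, 0.035]
tcp_rot: [0.0, 0.814, 0.58, 0.0]
wrist_force: [0.7, 0.1, -1.5]
grip_width: 0.0533
```

```bash
python3 - <<'E'
from g import *
from cell import robot
f=robot.grab_frame("scene");cv2.imwrite("pics/scene8.png",cv2.resize(f["frame"][80:250,150:350],None,fx=3.5,fy=3.5))
go(st(),[.5849,-.3029],.0344,-19)
E
```

```text
t 12.2 tcp [ 585.  -304.6   35.1] ang -19.04 down [ 6.e-04 -1.e-04 -1.e+00] -> cm [ 0.16 -0.07  0.07] yaw -0.04
F [-0.1  0.2 -1.4] w 0.05310153099933324 loc [  58.1 -319. ]
```

View pics/scene8.png

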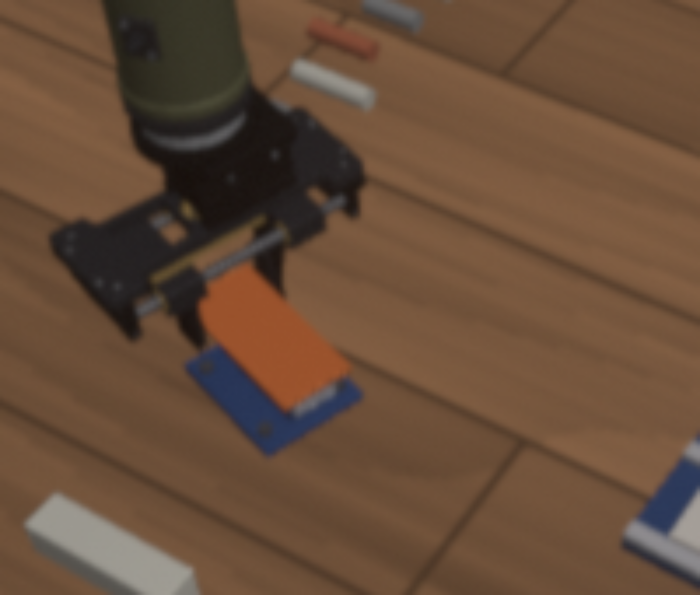

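The slip is at the bar top. I'll lower 0.6 mm more, then open gradually.

Call:
step_arm(
  series=[
    [-1,0,0,0.06,0],
    [-1,0,0,0.06,0],
    [0.3,0,0,0.06,0],
    [0.4,0,0,0.06,0],
    [0.6,0,0,0.06,0],
    [0.8,0,0,0.06,0],
    [1,0,0,0.06,0],
    [1,0,0,0.06,0],
  ],
)

```text
t: 13.2
tool_pos: [0.5848, -0.3045, 0.0342]
tcp_rot: [0.0, 0.814, 0.58, 0.0]
wrist_force: [0.0, 0.2, 0.4]
grip_width: 0.0854
```

Call:
step_arm(
  series=[
    [1,0,0,0,0],
    [1,0,0,0,0],
    [1,0,0,-1,0],
    [1,0,0,-3,0],
    [1,0,0,-6,0],
    [1,0,0,-10,0],
    [1,-4,0,-14,0],
    [1,-8,0,-16,0],
  ],
)

```text
t: 14.2
tool_pos: [0.5598, -0.3816, 0.1992]
tcp_rot: [0.003, 0.814, 0.581, 0.001]
wrist_force: [0.7, -0.8, -0.2]
grip_width: 0.087
```

Call:
step_arm(
  series=[
    [1,-4,0,0,0],
    [1,-8,0,0,0],
    [1,-10,0,0,0],
    [1,-10,0,0,0],
  ],
)

```text
t: 14.7
tool_pos: [0.5251, -0.4761, 0.195]
tcp_rot: [0.0, 0.815, 0.579, -0.0]
wrist_force: [0.7, 0.0, 1.1]
grip_width: 0.0868
```

```bash
python3 - <<'E'
from g import *
from m import run
from cell import robot
br=np.array([.598,-.2648]);a=np.radians(71);by=np.array([np.cos(a),np.sin(a)]);bx=np.array([np.sin(a),-np.cos(a)])
for n in("scene","top"):
    f=robot.grab_frame(n)
    c=np.s_[80:250,150:350] if n=="scene" else np.s_[90:260,320:520]
    cv2.imwrite(f"pics/{n}9.png",cv2.resize(f["frame"][c],None,fx=3.5,fy=3.5))
    r=np.zeros((400,640),bool)
    r[c]=amber(f)[c]
    if n=="scene": r[:155]=0;r[215:]=0;r[:,:190]=0;r[:,270:]=0
    else: r[:140]=0;r[200:]=0;r[:,:360]=0;r[:,460:]=0
    q,b=rect(f,r,.055);d=np.array(q[0])/1000-br;print(n,q,"rest frame",d@bx,d@by)
    g=load(n+"0.npz")
    w=np.s_[180:280,325:445] if n=="scene" else np.s_[155:197,180:275]
    print("white diff",n,np.abs(f["frame"][w].astype(int)-g["frame"][w]).mean())
print(st()["tool_pos"],st()["t"],st()["wrist_force"])
E
```

```text
scene ((598.0335083007812, -265.2247009277344), (120.28734588623047, 53.42753219604492), 70.65754699707031) rest frame 0.00016995181806421966 -0.0003906533806027637
white diff scene 6.1754444444444445
top ((599.5953979492188, -264.2027282714844), (122.77037048339844, 55.04541015625), 71.02051544189453) rest frame 0.0013140257420971861 0.0010841422799437055
white diff top 2.173767752715121
[ 0.52743967 -0.47299752  0.19439449] 14.8 [ 0.17139717 -0.06937368  0.62850473]
```

View pics/scene9.png

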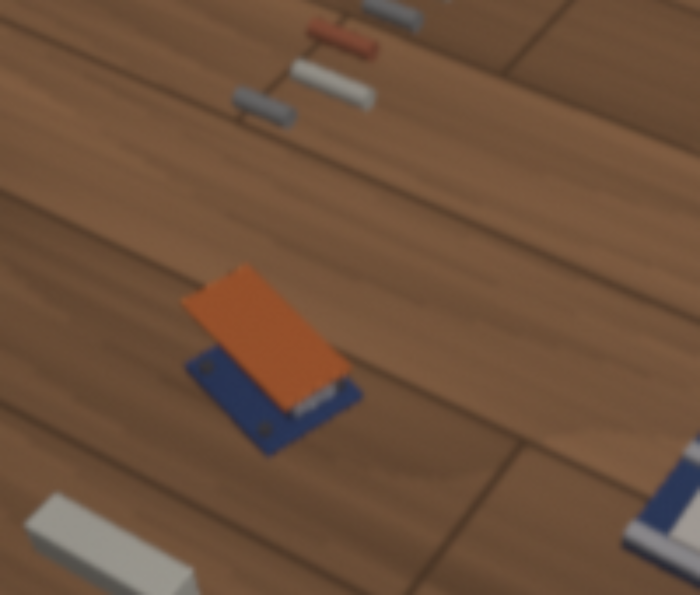

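View pics/top9.png

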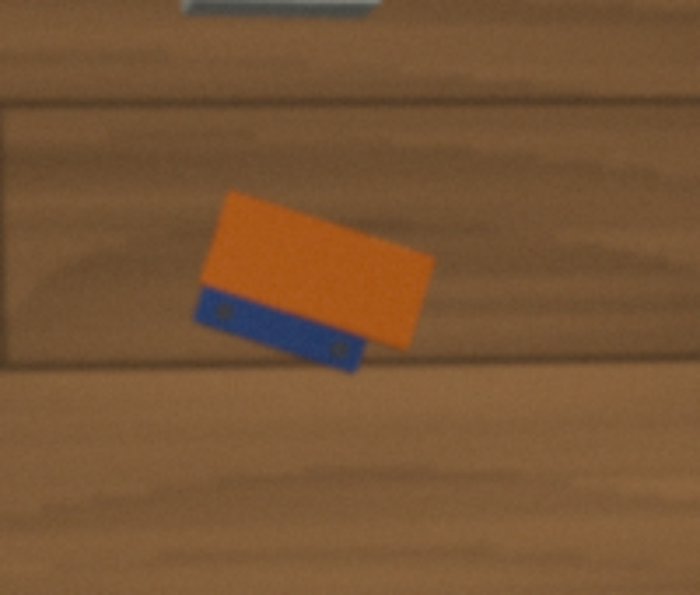

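The amber slip lies flat and centred on the bar, and the arm is clear. Handing in.

```bash
python3 -c "
from cell import robot
print(robot.close_job())"
```

```text
the job is handed in; nothing more can be done
None
```

I moved the amber slip from the plate to the cutting rest, where it lies flat and released on the steel bar. The job was handed in at about 14.8 s; no verdict is reported.

- **Slide:** I pushed the slip along its lane until it stuck out about 39 mm past the open edge (its centre about 21 mm in from that edge). It was still lying flat.
- **Lift and place:** I gripped the overhanging end by its long sides, lifted it about 60 mm, laid it on the bar and let go. The gripper then moved well away and touches nothing.
- **Final position:** Both cameras put the slip's centre within about 1.5 mm of the bar's middle, across and along. Its length is within about 0.5° of the bar's.
- **White slip:** It showed no visible movement while I worked at the plate. At the end I only compared images with the start and did not measure its position. The top view matched closely.

One check failed: the top camera could not see the slip during the lift because the arm hid it. I judged it level from the scene camera instead.

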